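Pack the last two paint bottles into the round tin

ROBOT

A 6-joint arm with a two-finger parallel gripper is mounted at the origin on the work surface. World frame = base frame: x ahead of the robot, y to its left, z up, the work surface at z = 0. Lengths are in m, angles in rad, forces in N, time in s.
With the tool pointing down it reaches from about 0.375 to 0.9 m from the base axis. Payload 3.1 kg.
Tool frame: the origin (TCP) lies midway between the tips of the shut fingers; the grasp point (between the pads) lies 19 mm behind it (pinch_z is the distance from the TCP to the grasp point, in m); y points along the fingers, z is the direction in which the jaws open and shut, and the axes are right-handed (so a half turn about y gives the same grasp; the last joint's range is limited). The gripper opens to 87 mm and grips with 3 to 60 N. Pads are 19 mm wide; open, the fingers measure 117 mm over their backs; the gripper's body (75 mm by 190 mm) begins 51 mm behind the grasp point.
Start: joints at [-1.44, 0.527, 1.433, -0, 1.181, -0.178], TCP at [0.19, -0.595, 0.223] pointing down, gripper open.
Joint ranges: [-3.08, 3.08], [-0.75, 2.2], [0.22, 2.44], [-1.43, 4.57], [0, 2.65], [-2.85, 2.85]. Speed limits (rad/s): [2.79, 2.79, 3.14, 3.14, 3.14, 3.14].

INTERFACE

Orientations are given as a unit quaternion [x, y, z, w].
In Python, from rig import * gives the robot as it stands.
- The arm moves only by the tool drive_tool, never from a script. Its argument "plan" is a list of rows, each a list of 7 numbers: the shift along the tool's x, y, z in mm, then the turn, a rotation vector about the tool's x, y, z in degrees, then the finger opening in mm, from 0 to 87. A call has 1 to 10 rows; each row is the pose to reach, as a shift and turn from the pose commanded when the call began, along the tool's axes at that moment; what a row does not reach only later rows make up. A row lasts 1/10 s, in which the tool goes at most 50 mm and 8.59 degrees, less where a joint would pass 70% of its speed; a pose out of reach is approached as far as the arm can. A call with a gripper value outside its range is refused whole. The fingers move at their own pace and stop on an object; "newtons" is the grip in N (left out, the last holds). Time passes only in rows, so rows that repeat a pose let the fingers close. It gives the time, the measured TCP pose, the force and the opening at its end, in the units of the state.
- get_obs(): the state, without advancing time (a new reading comes with each control period).
- camera(name): name is "scene" or "top"; returns the picture (384x512x3 uint8, blue, green, red); there is no depth.
- get_calibration(name): a dict with "fx", "fy", "cx", "cy" (pixels), "D" ([k1, k2, p1, p2, k3] as OpenCV has them; the pictures are not rectified), "origin" and "rotation" of the camera in the world. Camera axes: x right, y down, z forward; pixel columns grow to the right and rows downward; lengths in m; the calibration is good to about 2 mm. A picture is of the moment at which its call begins. get_calibration takes no time and is no camera call.
- hand_in(): hands the job in, once; it reports no verdict.
Trained networks look in the newest picture that a camera, given by its name, has taken for a name from the list of things; names that differ only in an ending like _2 or _b are one class to them, and where a whole thing is asked for, a point or a joint stands for the part that bears it (a point fixed in the world has none). Each returns a list of dicts, best first, with "conf" (0 to 1); they miss things now and then, are a little off and sometimes report something else, mostly with a low value. They report only what shows in the picture. A call takes as long as a camera call. They do not tell look-alikes from the thing itself.
- spot_in(camera, target): "location" ([column, row] in pixels, amid what is visible of it).
- mark_of(camera, target): "location" ([column, row] in pixels: a listed point, or the origin of a listed thing).
The state is a dict: "time": time; "q": joint angles; "joint_velocities": joint speeds; "joint_torque": joint torques, N m; "position": TCP position; "tool_rot": TCP orientation; "ft_force": force on the tool from outside, world axes, zero at the start; "moment": the same for the moment, N m; "grip_width": finger opening in m.
Only numpy, scipy, OpenCV 4.12 (cv2) and the standard library are available. Lean on these libraries where they do the work, as an engineer would, in place of code of your own. Each camera call takes 0.05 s, during which the arm holds its last target. There are 200 camera calls.

TASK

The round tin is packed with paint bottles in a honeycomb pattern, one in the middle and a ring around it, with two places in the ring still free. Put the red bottle and the blue bottle from the bench into the two free places, one in each, either way round, standing upright on the tin's floor. The yellow bottle is still in use: leave it where it stands.

Things in the scene. Friction and masses are not known exactly. Their poses are not given: they have to be found in the camera images.
- tin: Open round steel tin, fixed, 164 mm inside diameter, 50 mm tall, floor 3 mm thick. Origin: centre of underside, z up. One place in the middle, six in a ring 52 mm from it, 60 degrees apart. Five hold bottles of the red one's size, stuck fast (white in the middle; green, purple, brown, orange). The two free places lie opposite, on its own x axis at x = +52 and -52 mm, y = 0; play about 9 mm all round.
- red_bottle: Red paint bottle, loose, upright on the bench, 112 mm tall, 0.1 kg: round body 42 mm across up to 60 mm, cone shoulder to 72 mm, then a straight black cap 22 mm across, 40 mm tall, the only part with room for fingers once it is among other bottles. Origin: centre of its underside; z along its axis, up. To be packed.
- blue_bottle: Blue paint bottle, loose, upright on the bench, 112 mm tall, 0.1 kg: round body 42 mm across up to 60 mm, cone shoulder to 72 mm, then a straight black cap 22 mm across, 40 mm tall, the only part with room for fingers once it is among other bottles. Origin: centre of its underside; z along its axis, up. To be packed.
- yellow_bottle: Yellow paint bottle, loose, upright on the bench, 112 mm tall, 0.1 kg: round body 42 mm across up to 60 mm, cone shoulder to 72 mm, then a straight black cap 22 mm across, 40 mm tall, the only part with room for fingers once it is among other bottles. Origin: centre of its underside; z along its axis, up. To be left where it is.
Things that resemble listed ones, but are neither listed nor needed, are in the scene too. Of the things that look like the red_bottle, take the one that is farthest to the robot's left at the start.

How it is judged:
By the outcome, as a careful person would: the job done as asked, in the order asked, and still so for the second after the job is handed in, with the robot touching nothing.
It also fails if it takes over 54 s, if anything falls off the work surface, if the arm or the gripper's body presses on something with over 40 N, if the wrist force passes 120 N, or if a joint passes its speed limit or range.

## Working session

There is one attempt and no reset: what is moved stays moved. The work goes in short steps, Python scripts to look and compute and a tool call to move; the robot and the scene stay as the last step left them, time stands still between calls to the robot, and variables do not carry over. Pictures are saved under pics/ and viewed, about 8 in all and at most 12, crops included, and the job is handed in when it is done.

Besides the shell and the picture viewer there is one more tool, called after "Request:" in YAML: its name, and indented under it one key for each argument. drive_tool: Moves the arm, as the interface text tells. Its arguments: {"type":"object","properties":{"plan":{"type":"array","items":{"type":"array","items":{"type":"number"}}},"newtons":{"type":"number"}},"required":["plan"]}

```bash
mkdir -p pics; ls
python3 - <<'E'
from rig import *
import cv2
for n in ("scene","top"):
    im=camera(n); cv2.imwrite(f"pics/{n}0.png",im)
    print(n,get_calibration(n))
    for t in ("tin","red_bottle","blue_bottle","yellow_bottle"):
        print(t,[(d["location"],round(d["conf"],2)) for d in mark_of(n,t)])
print(get_obs())
E
```

```text
pics
scene {'fx': 481.8377027953016, 'fy': 481.8377027953016, 'cx': 254.97380789132225, 'cy': 183.8767252120339, 'D': array([-0.14738039,  0.        ,  0.        ,  0.        ,  0.        ]), 'origin': array([ 1.00066974, -0.20594129,  0.78547973]), 'rotation': array([ 0.76223859,  0.58257452, -0.17191503, -0.22370625])}
tin [([354.0, 171.0], 0.93)]
red_bottle [([144.4, 191.6], 0.86), ([198.2, 212.0], 0.83), ([226.8, 180.0], 0.81), ([185.7, 177.5], 0.79)]
blue_bottle [([238.5, 245.4], 0.68)]
yellow_bottle [([159.4, 226.7], 0.95)]
top {'fx': 464.9294531456228, 'fy': 464.9294531456228, 'cx': 253.96258043115944, 'cy': 194.06254843780297, 'D': array([-0.09861763,  0.        ,  0.        ,  0.        ,  0.        ]), 'origin': array([ 0.51722808, -0.06442143,  0.86747114]), 'rotation': array([-0.69640106,  0.71757696, -0.00455919,  0.00938585])}
tin [([160.6, 200.4], 0.76)]
red_bottle [([328.5, 185.5], 0.87), ([377.0, 224.4], 0.63), ([330.8, 227.1], 0.62), ([289.2, 212.9], 0.55)]
blue_bottle [([294.4, 140.7], 0.69)]
yellow_bottle [([372.8, 179.5], 0.91)]
{'time': 0.5, 'q': array([-1.44049826e+00,  5.27477583e-01,  1.43269732e+00, -1.39525943e-05,
        1.18140924e+00, -1.78536601e-01]), 'joint_velocities': array([ 0.00028579, -0.0018425 ,  0.00098669,  0.00031397,  0.00190454,
        0.00209114]), 'joint_torque': array([-1.81714051e-03, -4.39607620e+01, -1.76790136e+01,  6.33136346e-02,
        5.15947072e-02, -3.67621726e-05]), 'position': array([ 0.18996725, -0.59540574,  0.22256304]), 'tool_rot': array([ 0.10876262, -0.69868996,  0.69869575, -0.10875335]), 'ft_force': array([-0.83499072, -0.33966804,  0.20460184]), 'moment': array([-0.01449932,  0.00661427,  0.04714493]), 'grip_width': 0.0868712313397413}
```

View pics/top0.png

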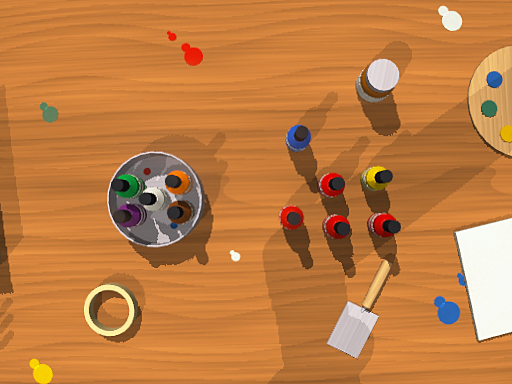

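View pics/scene0.png

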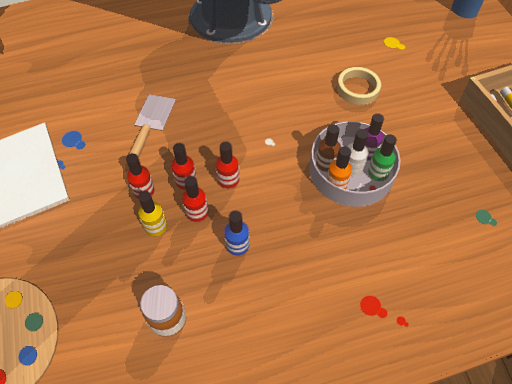

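The top picture shows the tin at (155,199) with its gaps at about (147,170) and (173,226). Blue is at (298,137), yellow at (376,178), and the four red bottles are at (291,217), (331,184), (337,226) and (383,224). Next I turn these into world positions.

```bash
cat > h.py <<'E'
from rig import *
import cv2, numpy as np
from scipy.spatial.transform import Rotation as R
def w(n,px,z):
    c=get_calibration(n); K=np.array([[c["fx"],0,c["cx"]],[0,c["fy"],c["cy"]],[0,0,1]])
    u=cv2.undistortPoints(np.array([[px]],float),K,c["D"])[0,0]
    d=R.from_quat(c["rotation"]).apply([*u,1]); o=c["origin"]
    return (o+d*(z-o[2])/d[2])[:2]
def pix(n,P):
    c=get_calibration(n); K=np.array([[c["fx"],0,c["cx"]],[0,c["fy"],c["cy"]],[0,0,1]])
    r=R.from_quat(c["rotation"]).inv()
    p=r.apply(np.atleast_2d(P)-c["origin"])
    return cv2.projectPoints(p,np.zeros(3),np.zeros(3),K,c["D"])[0][:,0]
E
python3 - <<'E'
from h import *
import cv2
np.set_printoptions(precision=4,suppress=True)
D={"scene":{"tin":[(354,171)],"red":[(144.4,191.6),(198.2,212),(226.8,180),(185.7,177.5)],"blue":[(238.5,245.4)],"yel":[(159.4,226.7)]},
"top":{"tin":[(160.6,200.4)],"red":[(328.5,185.5),(377,224.4),(330.8,227.1),(289.2,212.9)],"blue":[(294.4,140.7)],"yel":[(372.8,179.5)]}}
for n in D:
    for t in D[n]: print(n,t,*[w(n,p,0) for p in D[n][t]])
ims={n:cv2.imread(f"pics/{n}0.png") for n in D}
a=cv2.resize(ims["top"][130:260,90:220],None,fx=4.5,fy=4.5,interpolation=cv2.INTER_CUBIC)
cv2.imwrite("pics/tin.png",a)
b=cv2.resize(ims["top"][110:250,260:420],None,fx=5,fy=5,interpolation=cv2.INTER_CUBIC)[:600]
cv2.imwrite("pics/bot.png",b)
E
```

```text
scene tin [0.5347 0.1231]
scene red [ 0.4732 -0.2856] [ 0.5448 -0.1935] [ 0.4892 -0.1251] [ 0.4622 -0.2017]
scene blue [ 0.6314 -0.1375]
scene yel [ 0.5567 -0.2694]
top tin [0.5278 0.1167]
top red [ 0.5462 -0.1985] [ 0.4707 -0.2876] [ 0.4684 -0.2003] [ 0.4973 -0.1234]
top blue [ 0.6321 -0.1375]
top yel [ 0.5551 -0.2825]
```

View pics/tin.png

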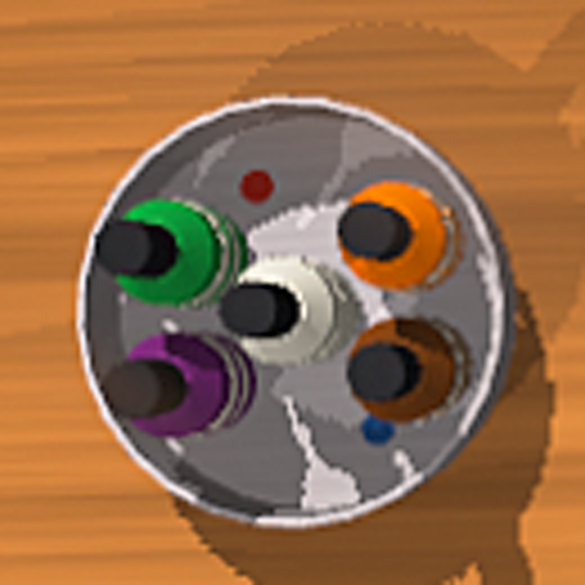

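View pics/bot.png

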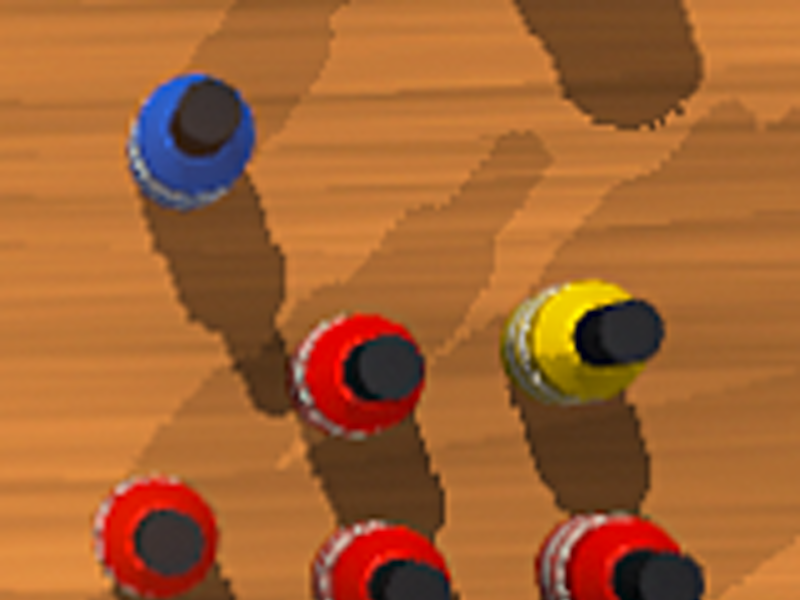

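Red candidates in the top picture: (291,217), (331,184), (337,226) and (383,224). The one at (291,217) fits, because it has the largest y (about -0.124, while the next is about -0.198). The enlarged crop confirms this: it is the lower-left bottle, with its cap at crop (170,541). Now I fit the tin's centre and yaw from its cap tops, and refine the bench caps.

```bash
cat >> h.py <<'E'
def go(x,y,z,jaw):
    """tool-frame shift (mm) and turn (deg) to world TCP x,y,z pointing down, jaw axis at angle jaw (deg, mod 180)"""
    o=get_obs(); r=R.from_quat(o["tool_rot"])
    s=r.inv().apply(np.array([x,y,z])-o["position"])*1000
    out=[]
    for k in (0,180):
        a=np.radians(jaw+k); Z=np.array([np.cos(a),np.sin(a),0]); Y=np.array([0,0,-1.]); X=np.cross(Y,Z)
        out.append((r.inv()*R.from_matrix(np.c_[X,Y,Z])).as_rotvec(True))
    t=min(out,key=np.linalg.norm)
    Z=r.apply([0,0,1])
    print("t",round(o["time"],2),"pos",(o["position"]*1e3).round(1),"jaw",round(np.degrees(np.arctan2(Z[1],Z[0])),1),"shift",s.round(1),"turn",t.round(1),"alts",[q.round(0) for q in out],"w",round(o["grip_width"]*1e3,1),"q",o["q"].round(2))
E
python3 - <<'E'
from h import *
from scipy.optimize import least_squares
np.set_printoptions(precision=4,suppress=True)
obs={"green":(124,248),"white":(250,310),"purple":(131,390),"orange":(368,231),"brown":(378,373)}
obs={k:np.array(w("top",(90+v[0]/4.5,130+v[1]/4.5),.115)) for k,v in obs.items()}
print(obs)
ang={"orange":-60,"green":60,"purple":120,"brown":240}
def m(p,k):
    if k=="white": return p[:2]
    a=p[2]+np.radians(ang[k]); return p[:2]+.052*np.array([np.cos(a),np.sin(a)])
f=least_squares(lambda p:np.concatenate([m(p,k)-obs[k] for k in obs]),[.53,.12,0])
print("tin",f.x,np.degrees(f.x[2]),f.fun.reshape(-1,2)*1e3)
p=f.x; u=np.array([np.cos(p[2]),np.sin(p[2])])
print("free+",p[:2]+.052*u,"free-",p[:2]-.052*u)
# rim circle check: left 80 right 512 top 98 bottom 525 in crop
print("rim",[w("top",(90+a/4.5,130+b/4.5),.05) for a,b in((80,310),(512,310),(296,98),(296,525))])
for n,c in(("red",(172,543)),("blue",(210,114)),("yel",(635,331))):
    print(n,w("top",(260+c[0]/5,110+c[1]/5),.112))
# scene overlay check
im=cv2.imread("pics/scene0.png")
P=[[*m(p,k),.115] for k in obs]+[[*(p[:2]+s*.052*u),.003] for s in(1,-1)]
B=[w("top",(260+c[0]/5,110+c[1]/5),.112) for c in((172,543),(210,114),(635,331))]
P+=[[*b,.112] for b in B]
im=cv2.resize(im,None,fx=1.5,fy=1.5,interpolation=cv2.INTER_CUBIC)
for q in pix("scene",P): cv2.drawMarker(im,tuple(int(v) for v in (q+.5)*1.5),(255,255,0),cv2.MARKER_CROSS,8,1)
cv2.imwrite("pics/ov.png",im)
go(B[0][0],B[0][1],.21,0)
E
```

```text
{'green': array([0.5535, 0.1633]), 'white': array([0.5296, 0.1174]), 'purple': array([0.5018, 0.162 ]), 'orange': array([0.5569, 0.0735]), 'brown': array([0.5055, 0.0713])}
tin [0.5294 0.1175 0.0378] 2.1663878174109406 [[ 0.227   0.1913]
 [-0.138   0.1125]
 [-0.0557 -0.4699]
 [ 0.2674 -0.0688]
 [-0.3008  0.2349]]
free+ [0.5814 0.1194] free- [0.4775 0.1155]
rim [array([0.5327, 0.2013]), array([0.5276, 0.0295]), array([0.6136, 0.1128]), array([0.4457, 0.1172])]
red [ 0.4904 -0.1239]
blue [ 0.6299 -0.1409]
yel [ 0.5549 -0.278 ]
t 0.5 pos [ 190.  -595.4  222.6] jaw -72.3 shift [-429.5   12.6 -357.8] turn [  0.  -72.3   0. ] alts [array([  0., -72.,   0.]), array([ -0., 108.,   0.])] w 86.9 q [-1.44  0.53  1.43 -0.    1.18 -0.18]
```

View pics/ov.png

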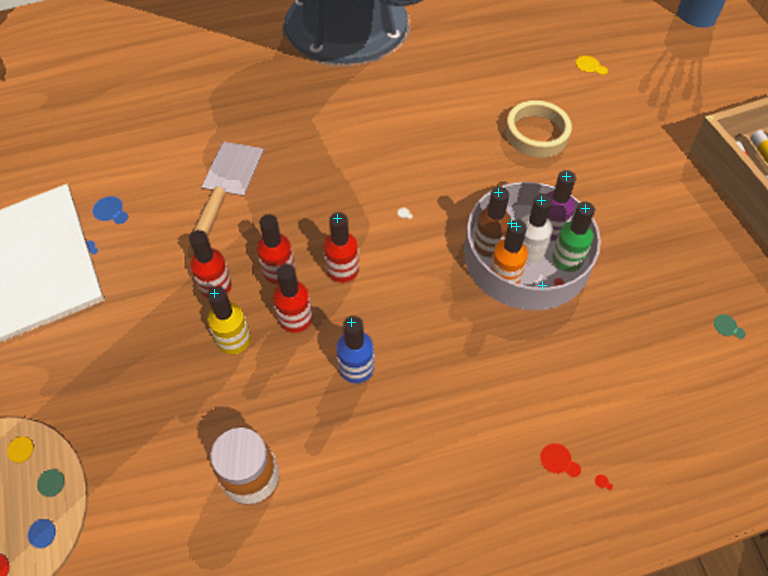

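The overlay crosses land on every cap top in the scene picture: red at (337,218), blue at (352,322), and the tin caps. So the two cameras agree. Now I go above red with the jaw near world y.

Request:
drive_tool:
  plan:
    - [-430, 12, -358, 0, 16, 0, 50]
    - [-430, 12, -358, 0, 16, 0, 50]
    - [-430, 12, -358, 0, 16, 0, 50]
    - [-430, 12, -358, 0, 16, 0, 50]
    - [-430, 12, -358, 0, 16, 0, 50]
    - [-430, 12, -358, 0, 16, 0, 50]
    - [-430, 12, -358, 0, 16, 0, 50]
    - [-430, 12, -358, 0, 16, 0, 50]
    - [-430, 12, -358, 0, 16, 0, 50]
    - [-430, 12, -358, 0, 16, 0, 50]
  newtons: 20

```text
time: 1.5
position: [0.4598, -0.1723, 0.2122]
tool_rot: [0.01, -0.707, 0.707, -0.011]
ft_force: [-0.9, -0.3, -0.4]
grip_width: 0.05
```

```bash
python3 -c "
from h import *
go(.4904,-.1239,.21,-88)"
```

```text
t 1.5 pos [ 459.8 -172.3  212.2] jaw -88.3 shift [-32.    2.2 -47.4] turn [-0.  -0.3 -0. ] alts [array([-0., -0., -0.]), array([  0., 180.,  -0.])] w 50.0 q [-0.59  0.36  1.77 -0.    1.    0.95]
```

Request:
drive_tool:
  plan:
    - [0, 0, 0, 0, 0, 0, 50]
    - [0, 0, 0, 0, 0, 0, 50]

```text
time: 1.7
position: [0.4592, -0.1729, 0.212]
tool_rot: [0.012, -0.707, 0.707, -0.012]
ft_force: [-0.3, -0.6, 0.8]
grip_width: 0.05
```

```bash
python3 -c "
from h import *
go(.4904,-.1239,.21,-88)"
```

```text
t 1.7 pos [ 459.2 -172.9  212. ] jaw -88.1 shift [-32.8   1.9 -48. ] turn [-0.  -0.1 -0. ] alts [array([-0., -0., -0.]), array([  0., 180.,  -0.])] w 50.0 q [-0.59  0.36  1.77 -0.    1.    0.95]
```

Request:
drive_tool:
  plan:
    - [-33, 2, -48, 0, 0, 0, 50]
    - [-33, 2, -48, 0, 0, 0, 50]
    - [-33, 50, -48, 0, 0, 0, 50]
    - [-33, 90, -48, 0, 0, 0, 50]
    - [-33, 115, -48, 0, 0, 0, 50]
    - [-33, 131, -48, 0, 0, 0, 50]
    - [-33, 131, -48, 0, 0, 0, 50]
    - [-33, 131, -48, 0, 0, 0, 50]

```text
time: 2.5
position: [0.4901, -0.1264, 0.081]
tool_rot: [0.01, -0.707, 0.707, -0.01]
ft_force: [1.0, 0.1, 0.1]
grip_width: 0.0499
```

Run:
```python
from h import *
go(.4904,-.1239,.078,-88)
im=camera("scene"); cv2.imwrite("pics/g1.png",cv2.resize(im[110:260,120:320],None,fx=4,fy=4,interpolation=cv2.INTER_CUBIC))
```

```text
t 2.5 pos [ 490.1 -126.4   81. ] jaw -88.4 shift [-0.4  3.  -2.5] turn [-0.  -0.4  0. ] alts [array([-0., -0.,  0.]), array([ -0., 180.,  -0.])] w 49.9 q [-0.47  0.6   1.85 -0.    0.69  1.07]
```

View pics/g1.png

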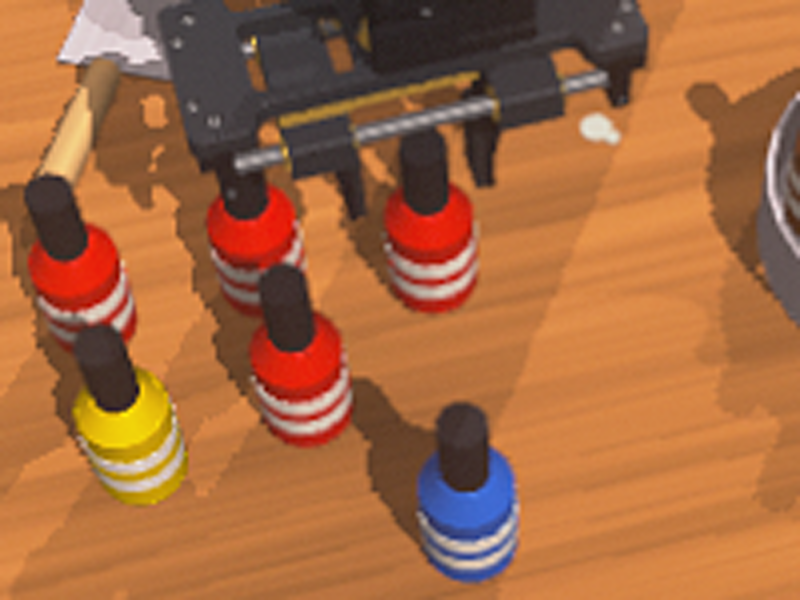

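The fingers stand on either side of the red cap, which is at (423,165) in the crop. I'll close and lift.

Request:
drive_tool:
  plan:
    - [0, 3, -2, 0, 0, 0, 50]
    - [0, 3, -2, 0, 0, 0, 15]
    - [0, 3, -2, 0, 0, 0, 15]
    - [0, 3, -2, 0, 0, 0, 15]
    - [0, 3, -2, 0, 0, 0, 15]
    - [0, 3, -2, 0, 0, 0, 15]
    - [0, -10, -2, 0, 0, 0, 15]
    - [0, -50, -2, 0, 0, 0, 15]
    - [0, -95, -2, 0, 0, 0, 15]
    - [0, -135, -2, 0, 0, 0, 15]
  newtons: 25

```text
time: 3.55
position: [0.49, -0.1228, 0.2173]
tool_rot: [-0.011, 0.707, -0.707, 0.01]
ft_force: [0.6, -0.4, -0.9]
grip_width: 0.0214
```

```bash
python3 -c "
from h import *
go(.4775,.1155,.215,-88)"
```

```text
t 3.55 pos [ 490.  -122.8  217.3] jaw -88.3 shift [   5.5    2.4 -238.6] turn [ 0.  -0.3  0. ] alts [array([ 0., -0.,  0.]), array([ -0., 180.,   0.])] w 21.4 q [-0.47  0.37  1.73  0.    1.03  1.07]
```

Red is held, with the opening at 21.4 mm. Next I carry it over the near free place.

Request:
drive_tool:
  plan:
    - [0, 0, -20, 0, 0, 0, 15]
    - [1, 0, -55, 0, 0, 0, 15]
    - [3, 0, -95, 0, 0, 0, 15]
    - [4, 0, -135, 0, 0, 0, 15]
    - [5, 0, -175, 0, 0, 0, 15]
    - [5, 0, -210, 0, 0, 0, 15]
    - [5, 0, -230, 0, 0, 0, 15]
    - [5, 0, -239, 0, 0, 0, 15]
    - [5, 0, -239, 0, 0, 0, 15]
    - [5, 0, -239, 0, 0, 0, 15]

```text
time: 4.55
position: [0.4782, 0.1151, 0.2157]
tool_rot: [0.01, -0.707, 0.707, -0.01]
ft_force: [0.6, 0.5, -0.2]
grip_width: 0.021
```

Run:
```python
from h import *
go(.4775,.1155,.084,-88)
im=camera("scene")
im=cv2.resize(im[40:230,270:440],None,fx=3.5,fy=3.1,interpolation=cv2.INTER_CUBIC); cv2.imwrite("pics/p1.png",im[:600])
```

```text
t 4.55 pos [478.2 115.1 215.7] jaw -88.3 shift [  0.7 131.7  -0.5] turn [-0.  -0.3  0. ] alts [array([-0., -0.,  0.]), array([ -0., 180.,  -0.])] w 21.0 q [ 0.01  0.36  1.77 -0.    1.02  1.55]
```

View pics/p1.png

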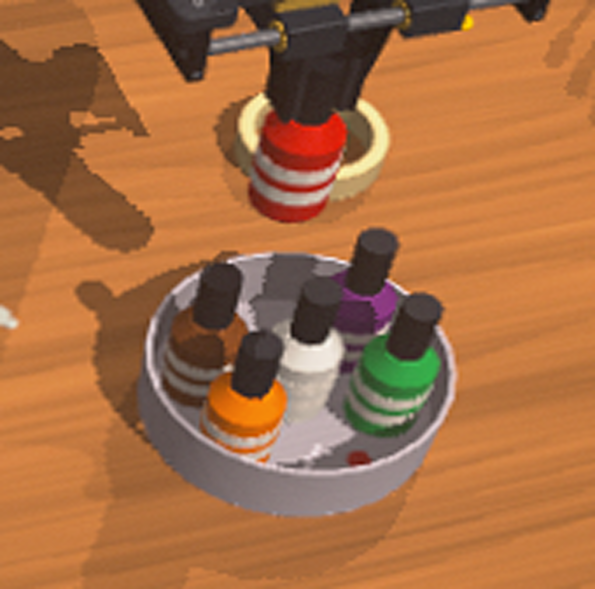

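Red hangs straight in the gripper at crop (295,165), above the gap behind white. I'll lower it.

Request:
drive_tool:
  plan:
    - [1, 30, 0, 0, 0, 0, 15]
    - [1, 60, 0, 0, 0, 0, 15]
    - [1, 85, 0, 0, 0, 0, 15]
    - [1, 105, 0, 0, 0, 0, 15]
    - [1, 120, 0, 0, 0, 0, 15]
    - [1, 130, 0, 0, 0, 0, 15]
    - [1, 132, 0, 0, 0, 0, 15]
    - [1, 132, 0, 0, 0, 0, 15]

```text
time: 5.4
position: [0.4775, 0.1152, 0.0839]
tool_rot: [0.01, -0.707, 0.707, -0.01]
ft_force: [0.4, 0.1, -1.6]
grip_width: 0.0216
```

Request:
drive_tool:
  plan:
    - [0, 1, 0, 0, 0, 0, 15]
    - [0, 2, 0, 0, 0, 0, 15]
    - [0, 2, 0, 0, 0, 0, 15]

```text
time: 5.7
position: [0.4775, 0.1158, 0.0823]
tool_rot: [0.01, -0.707, 0.707, -0.011]
ft_force: [-0.1, 0.4, -0.2]
grip_width: 0.0214
```

Request:
drive_tool:
  plan:
    - [0, 1, 0, 0, 0, 0, 15]
    - [0, 1, 0, 0, 0, 0, 15]

```text
time: 5.9
position: [0.4773, 0.1158, 0.081]
tool_rot: [-0.01, 0.707, -0.707, 0.011]
ft_force: [-0.1, 0.6, -0.1]
grip_width: 0.0212
```

Request:
drive_tool:
  plan:
    - [0, 0, 0, 0, 0, 0, 32]
    - [0, 0, 0, 0, 0, 0, 32]
    - [0, 0, 0, 0, 0, 0, 32]
    - [0, -20, 0, 0, 0, 0, 32]
    - [0, -60, 0, 0, 0, 0, 32]
    - [0, -100, 0, 0, 0, 0, 32]
    - [0, -130, 0, 0, 0, 0, 50]

```text
time: 6.6
position: [0.4777, 0.1157, 0.213]
tool_rot: [0.01, -0.707, 0.707, -0.011]
ft_force: [-0.1, -0.1, 0.4]
grip_width: 0.035
```

```bash
python3 -c "
from h import *
go(.630,-.1405,.21,-88)"
```

```text
t 6.6 pos [477.7 115.7 213. ] jaw -88.3 shift [-144.7    3.3  260.6] turn [-0.  -0.3 -0.1] alts [array([-0., -0., -0.]), array([  0., 180.,  -0.])] w 35.0 q [ 0.01  0.36  1.77 -0.    1.01  1.55]
```

Request:
drive_tool:
  plan:
    - [-145, 2, 261, 0, 0, 0, 50]
    - [-145, 2, 261, 0, 0, 0, 50]
    - [-145, 2, 261, 0, 0, 0, 50]
    - [-145, 2, 261, 0, 0, 0, 50]
    - [-145, 2, 261, 0, 0, 0, 50]
    - [-145, 2, 261, 0, 0, 0, 50]
    - [-145, 2, 261, 0, 0, 0, 50]
    - [-145, 2, 261, 0, 0, 0, 50]

```text
time: 7.4
position: [0.6295, -0.1419, 0.208]
tool_rot: [-0.01, 0.707, -0.707, 0.009]
ft_force: [0.2, 1.2, -0.6]
grip_width: 0.05
```

Run:
```python
from h import *
go(.630,-.1405,.078,-88)
im=camera("scene"); cv2.imwrite("pics/c1.png",cv2.resize(im[100:290,160:440],None,fx=2.8,fy=2.8,interpolation=cv2.INTER_CUBIC))
```

```text
t 7.4 pos [ 629.5 -141.9  208. ] jaw -88.4 shift [ -0.7 130.   -1.2] turn [ 0.1 -0.4  0.1] alts [array([ 0., -0.,  0.]), array([ -0., 180.,   0.])] w 50.0 q [-0.39  0.57  1.39  0.    1.18  1.15]
```

View pics/c1.png

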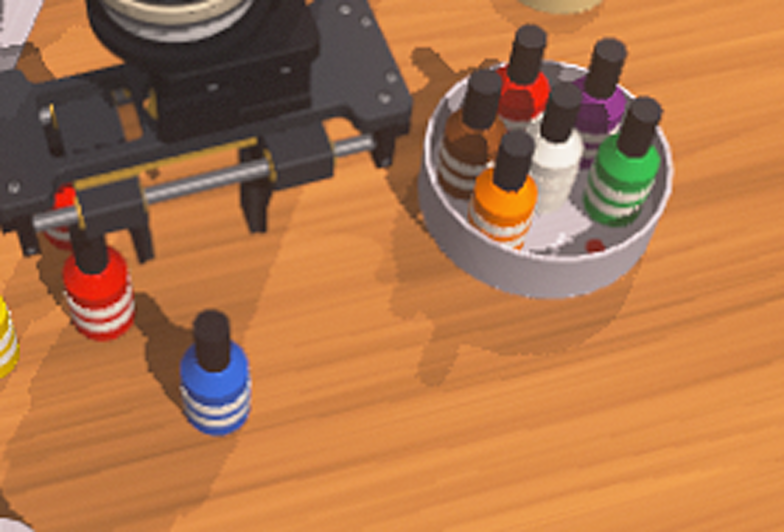

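Red stands upright in the near place at crop (523,85), and blue at (215,375) is clear of its neighbours. Now I descend on blue.

Request:
drive_tool:
  plan:
    - [-1, 40, -1, 0, 0, 0, 50]
    - [-1, 80, -1, 0, 0, 0, 50]
    - [-1, 110, -1, 0, 0, 0, 50]
    - [-1, 130, -1, 0, 0, 0, 50]
    - [-1, 130, -1, 0, 0, 0, 50]
    - [-1, 130, -1, 0, 0, 0, 50]

```text
time: 8.05
position: [0.6305, -0.1384, 0.0793]
tool_rot: [-0.011, 0.707, -0.707, 0.011]
ft_force: [0.4, 0.2, 0.6]
grip_width: 0.0502
```

Request:
drive_tool:
  plan:
    - [0, 0, 0, 0, 0, 0, 15]
    - [0, 0, 0, 0, 0, 0, 15]
    - [0, 0, 0, 0, 0, 0, 15]
    - [0, 0, 0, 0, 0, 0, 15]
    - [0, 0, 0, 0, 0, 0, 15]
    - [0, 0, 0, 0, 0, 0, 15]
    - [0, -15, 0, 0, 0, 0, 15]
    - [0, -55, 0, 0, 0, 0, 15]
    - [0, -100, 0, 0, 0, 0, 15]
    - [0, -140, 0, 0, 0, 0, 15]

```text
time: 9.05
position: [0.6307, -0.1399, 0.2211]
tool_rot: [0.01, -0.707, 0.707, -0.011]
ft_force: [-0.3, -0.2, -1.5]
grip_width: 0.0211
```

```bash
python3 -c "
from h import *
go(.5814,.1194,.215,-88)"
```

```text
t 9.05 pos [ 630.7 -139.9  221.1] jaw -88.3 shift [  41.6    6.  -260.6] turn [-0.  -0.3 -0. ] alts [array([-0., -0., -0.]), array([  0., 180.,  -0.])] w 21.1 q [-0.39  0.56  1.38 -0.    1.21  1.15]
```

Request:
drive_tool:
  plan:
    - [2, 1, -20, 0, 0, 0, 15]
    - [10, 2, -60, 0, 0, 0, 15]
    - [18, 3, -105, 0, 0, 0, 15]
    - [26, 4, -150, 0, 0, 0, 15]
    - [34, 5, -195, 0, 0, 0, 15]
    - [39, 5, -235, 0, 0, 0, 15]
    - [41, 5, -255, 0, 0, 0, 15]
    - [41, 5, -260, 0, 0, 0, 15]
    - [41, 5, -260, 0, 0, 0, 15]
    - [41, 5, -260, 0, 0, 0, 15]

```text
time: 10.05
position: [0.5823, 0.1178, 0.2137]
tool_rot: [0.01, -0.707, 0.707, -0.01]
ft_force: [0.7, 0.3, -1.7]
grip_width: 0.0211
```

Run:
```python
from h import *
go(.5814,.1194,.084,-88)
im=camera("scene")
im=cv2.resize(im[40:230,270:440],None,fx=3.5,fy=3.1,interpolation=cv2.INTER_CUBIC); cv2.imwrite("pics/p2.png",im[:600])
```

```text
t 10.05 pos [582.3 117.8 213.7] jaw -88.3 shift [  0.8 129.7  -1.7] turn [-0.  -0.3  0. ] alts [array([-0., -0.,  0.]), array([ -0., 180.,  -0.])] w 21.1 q [ 0.01  0.5   1.52 -0.    1.12  1.55]
```

View pics/p2.png

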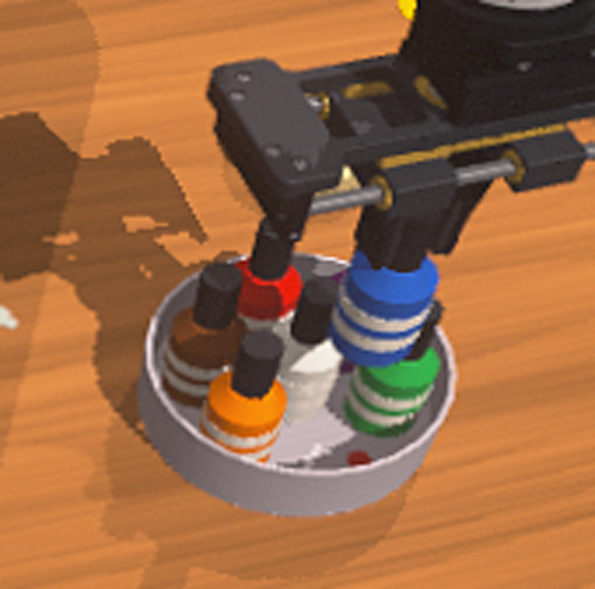

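Blue hangs straight at crop (385,310). Lowering it with the small sideways correction.

Request:
drive_tool:
  plan:
    - [1, 30, -1, 0, 0, 0, 15]
    - [1, 60, -1, 0, 0, 0, 15]
    - [1, 85, -1, 0, 0, 0, 15]
    - [1, 105, -1, 0, 0, 0, 15]
    - [1, 120, -1, 0, 0, 0, 15]
    - [1, 128, -1, 0, 0, 0, 15]
    - [1, 130, -1, 0, 0, 0, 15]
    - [1, 130, -1, 0, 0, 0, 15]

```text
time: 10.9
position: [0.5816, 0.1191, 0.084]
tool_rot: [0.01, -0.707, 0.707, -0.01]
ft_force: [-0.2, -0.0, -0.8]
grip_width: 0.0209
```

Request:
drive_tool:
  plan:
    - [0, 1, 0, 0, 0, 0, 15]
    - [0, 2, 0, 0, 0, 0, 15]
    - [0, 2, 0, 0, 0, 0, 15]

```text
time: 11.2
position: [0.5815, 0.1198, 0.0824]
tool_rot: [0.01, -0.707, 0.707, -0.011]
ft_force: [-0.1, -0.7, -0.4]
grip_width: 0.0215
```

Request:
drive_tool:
  plan:
    - [0, 1, 0, 0, 0, 0, 15]
    - [0, 1, 0, 0, 0, 0, 15]

```text
time: 11.4
position: [0.5819, 0.12, 0.0824]
tool_rot: [0.01, -0.707, 0.707, -0.011]
ft_force: [-1.0, -0.1, 5.8]
grip_width: 0.0212
```

Request:
drive_tool:
  plan:
    - [0, 0, 0, 0, 0, 0, 32]
    - [0, 0, 0, 0, 0, 0, 32]
    - [0, 0, 0, 0, 0, 0, 32]
    - [0, -20, 0, 0, 0, 0, 32]
    - [0, -60, 0, 0, 0, 0, 32]
    - [0, -100, 0, 0, 0, 0, 32]
    - [0, -140, 0, 0, 0, 0, 40]

```text
time: 12.1
position: [0.5807, 0.1198, 0.2218]
tool_rot: [-0.011, 0.707, -0.707, 0.01]
ft_force: [1.2, 0.1, -0.2]
grip_width: 0.0349
```

Request:
drive_tool:
  plan:
    - [0, -20, 50, 0, 0, 0, 40]
    - [0, -20, 100, 0, 0, 0, 40]
    - [0, -20, 150, 0, 0, 0, 40]
    - [0, -20, 200, 0, 0, 0, 40]
    - [0, -20, 200, 0, 0, 0, 40]
    - [0, -20, 200, 0, 0, 0, 40]

```text
time: 12.7
position: [0.5868, -0.0815, 0.2404]
tool_rot: [-0.01, 0.707, -0.707, 0.009]
ft_force: [0.5, 0.6, 0.8]
grip_width: 0.04
```

Run:
```python
from h import *
a=camera("scene"); b=camera("top")
for n,t in(("top","red_bottle"),("top","blue_bottle"),("top","yellow_bottle"),("scene","yellow_bottle")): print(n,t,[(d["location"],round(d["conf"],2)) for d in mark_of(n,t)])
f=lambda i:cv2.resize(i,None,fx=3,fy=3,interpolation=cv2.INTER_CUBIC)
cv2.imwrite("pics/end.png",np.hstack([f(a[90:230,290:420]),f(b[130:270,90:220])]))
go(.58,.119,.2,-88)
```

```text
top red_bottle [([333.4, 223.9], 0.65), ([375.5, 226.3], 0.6)]
top blue_bottle [([159.1, 170.0], 0.54)]
top yellow_bottle [([368.0, 180.9], 0.72)]
scene yellow_bottle [([153.3, 226.9], 0.74)]
t 13.0 pos [587.  -78.4 240.8] jaw -88.2 shift [   0.7   40.9 -197.5] turn [ 0.  -0.2  0. ] alts [array([ 0., -0.,  0.]), array([ -0., 180.,   0.])] w 39.8 q [-0.32  0.46  1.5   0.    1.18  1.22]
```

View pics/end.png

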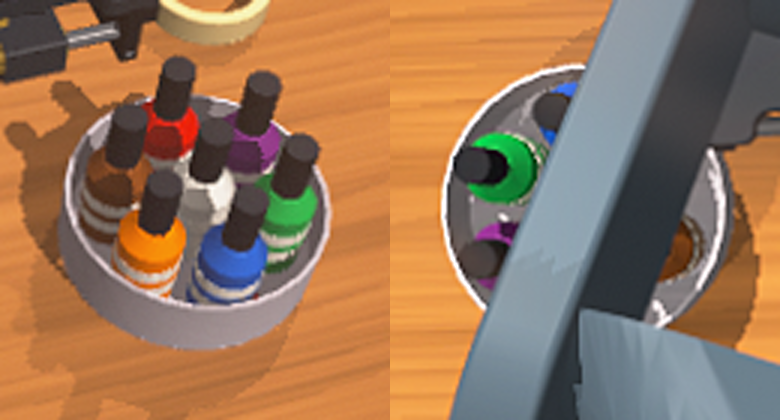

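Red, at (165,120), and blue, at (230,260), stand upright in the two places with the caps evenly spaced. The gripper is clear of everything, so I'm handing in.

```bash
python3 -c "
from rig import *
print(hand_in())"
```

```text
the job is handed in; nothing more can be done
None
```

The red bottle, the one farthest to the robot's left, is in the near free place of the tin. The blue bottle is in the far one. The job was handed in at about 13 s of the 54 s allowed.

- **Placement:** the last scene picture shows both bottles upright in their places. When blue was set down, about 6 N of contact showed it had reached the floor. Red was lowered to its computed floor height and stood upright in two later pictures, but no clear contact force showed for it.
- **Top view:** in the last top picture the arm hid much of the tin, including the red bottle. The final check of red therefore rests on the scene camera alone.
- **Yellow bottle:** the arm never touched it. The network's last marks for it were about 5 to 6 pixels from the first ones. I put this down to scatter between readings, and did not check it further.

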